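Stow the sauce bottle lying down in the bottle rack

ROBOT

A 6-joint arm with a two-finger parallel gripper is mounted at the origin on the work surface; the furniture and walls round the work are solid. World frame = base frame: x ahead of the robot, y to its left, z up, the work surface at z = 0. Lengths are in mm, angles in degrees, forces in N, time in s.
With the tool pointing down it reaches from about 300 to 775 mm from the base axis. Payload 14.6 kg.
Tool frame: the origin (TCP) lies midway between the tips of the shut fingers; the grasp point (between the pads) lies 19 mm behind it; z points along the fingers, y is the line along which they close (so a half turn about z gives the same grasp; the last joint's range is limited). The gripper opens to 94 mm and grips with 3 to 60 N. Pads are 16 mm wide; open, the fingers measure 119 mm over their backs; the gripper's body (75 mm by 177 mm) begins 78 mm behind the grasp point.
Start: joints at [64.022, 17.183, 87.147, -0, 75.671, -3.816], TCP at [207.471, 509.357, 205.446] pointing down, gripper open.
Joint ranges: [-173.82, 173.82], [-45.26, 126.66], [13.44, 144.39], [-59.66, 239.66], [0, 175.72], [-146.38, 146.38]. Speed limits (degrees/s): [127.2, 127.2, 147.25, 180, 180, 180].

INTERFACE

Orientations are given as [roll, pitch, yaw] about the fixed x, y, z axes, in that order (R = Rz(yaw) Ry(pitch) Rx(roll)).
In Python, from station import * gives the robot as it stands. The module is installed in compiled form; this text tells all that it offers.
- The arm moves only by the shell command python3 -m pendant 'ROWS'. ROWS is JSON, a list of rows, each a list of 3 entries, a list of its own where there are three numbers: the shift along the tool's x, y, z in m, then the turn, a rotation vector about the tool's x, y, z in degrees, then the closure, from -1 (fully open) to 1 (shut). In form: [[[tx, ty, tz], [ax, ay, az], jaw], ...]. A call has 1 to 10 rows; each row is the pose to reach, as a shift and turn from the pose commanded when the call began, along the tool's axes at that moment; what a row does not reach only later rows make up. A row lasts 1/8 s, in which the tool goes at most 62.5 mm and 10.7 degrees, less where a joint would pass 70% of its speed; a pose out of reach is approached as far as the arm can. A call with a gripper value outside its range is refused whole. The fingers move at their own pace and stop on an object; the grip force is fixed at half the most. Time passes only in rows, so rows that repeat a pose let the fingers close. It gives the time, the measured TCP pose, the force, the opening and the grip force at its end, in the units of the state.
- get_state(): the state, without advancing time (a new reading comes with each control period).
- get_image(name): name is "side" or "top" or "wrist"; returns the picture (400x640x3 uint8, blue, green, red); there is no depth.
- camera_model(name): a dict with "vfov" (degrees; the focal length in pixels is half the picture's height over the tangent of half this angle, whatever the lens; pixels are square), "cx", "cy" (the principal point, pixels), "rvec" (rotation vector, rad) and "tvec" (3), from world to camera coordinates, as OpenCV has them. Camera axes: x right, y down, z forward; pixel columns grow to the right and rows downward; lengths in mm; the calibration is good to about 2 mm. The wrist camera is an equidistant fisheye: a pixel r from the principal point sees the ray r / f radians off the axis. A picture is of the moment at which its call begins: read the wrist's pose just before it. camera_model takes no time and is no camera call; for the wrist camera it gives the pose at the moment of the call.
- finish_job(): hands the job in; it is judged then, once.
The state is a dict: "t": time; "joint_positions": joint angles; "joint_velocities": joint speeds; "joint_torque": joint torques, N m; "tool_pos": TCP position; "tcp_rot": TCP orientation; "ft_force": force on the tool from outside, world axes, zero at the start; "moment": the same for the moment, N m; "gripper_width": finger opening in mm; "grasp_force": force on a finger pad.
Only numpy, scipy, OpenCV 4.12 (cv2) and the standard library are available. Lean on these libraries where they do the work, as an engineer would, in place of code of your own. Each camera call takes 0.05 s, during which the arm holds its last target. There are 200 camera calls.

TASK

Put the plastic sauce bottle from the wire caddy away in the free bay of the low wire bottle rack, lying down with its cap in the narrow notch toward the front, like the bottle that is stored there already. In the caddy only its upper part can be got hold of, so lift it out, stand it upright on the bare table top and let go; topple it over its foot onto its side by a push high up (lower it would only slide), let it come to rest on the table, then take it across the body and lay it in the rack. Do not drop or fling it or swing it over in the air, and leave the stored bottle, the jars in the caddy and the serving spoon where they are.

Things in the scene. Friction and masses are not known exactly. Their poses are not given: they have to be found in the camera images.
- soy: sauce bottle to stow, tallest thing in the caddy, standing in one of its cells: closed plastic, dark red cap, 201 mm tall, 0.3 to 0.5 kg. Origin: centre of its underside; z axis runs through the cap, however it lies. Body 59 mm across (lying, it may roll some cm) up to 102 mm from the base, then a cone (so to be treated) down to 28 mm across at the cap's top.
- soy_balance (a point): balance point of the sauce bottle, on its axis 82 mm from the base. The foot is 54 mm across: it goes over once leant some 18 degrees. Pushed at 100 mm or higher it tips rather than slides. Foot and body are faintly 12-sided, with flats facing the bottle's own +x and every 30 degrees from there: toppled toward a flat it hardly rolls, toward a corner it may roll up to 10 cm.
- soy_cap (a point): centre of the cap's top on the sauce bottle, 199 mm from its base along its z axis. The bottle is 33 mm across at 185 mm from the base.
- caddy: square steel wire caddy, 170 mm by 170 mm, 88 mm high, fixed. Origin: centre of its foot at table height; x and y along its sides. Four open cells, centres at x, y = +-40 mm, each 75 mm wide; the floor of the cells is 6 mm above the table, the wires' top 88 mm.
- rack: low steel wire bottle rack, fixed, 162 (x) x 231 (y) x 64 mm high. Origin: centre of its foot at table height; -x is the front, where caps point. Two upright bent wires (7 mm thick) run along y at x = +-78 mm; nothing between them is in the fingers' way. Bays at y = -55 mm (free) and +55 mm (taken).
- rear_notch (a point): bottom of the free bay's wide rear notch (64 mm clear, for the body), 29 mm above the table; axes as the rack's.
- front_notch (a point): bottom of the free bay's narrow front notch (40 mm clear, for the cap), 33.5 mm above the table; axes as the rack's.
- bay (a point): middle of the free bay: point on a stored bottle's axis half way between the wires, 54 mm above the table; axes as the rack's. A well stored bottle has its axis through it, z axis along -x and 3 degrees down, base centre 107 mm behind (+x) and 6 mm above this point, cap's top 92 mm in front (-x) and 5 mm below.
- stored: the bottle already stored in the rack's other bay, same make and frame as the sauce bottle (loose; leave it).
- chilli: squat jar in the caddy, 70 mm across, 112 mm tall; origin at the centre of its underside (leave it).
- spice: slim spice jar in the caddy, 42 mm across, 106 mm tall; origin at the centre of its underside (leave it).
- pepper: square-shouldered spice jar in the caddy, 47 mm across, 98 mm tall; origin at the centre of its underside (leave it).
- spoon: steel serving spoon at the back edge of the table, 241 mm long along its x, 49 mm wide, 19 mm high; origin under its centre (leave it).

How it is judged:
By the outcome, as a careful person would: the job done as asked, in the order asked, and still so for the second after the job is handed in, with the robot touching nothing.
It also fails if it takes over 66 s, if anything falls off the work surface, if the arm or the gripper's body presses on something with over 40 N, if the wrist force passes 120 N, or if a joint passes its speed limit or range.

## Working session

There is one attempt and no reset: what is moved stays moved. The work goes in short steps, Python scripts to look and compute and a shell command to move; the robot and the scene stay as the last step left them, time stands still between calls to the robot, and variables do not carry over. Pictures are saved under pics/ and viewed, at most 13 in all, crops included, and the job is handed in when it is done.

```bash
mkdir -p pics
cat > h.py <<'E'
from station import *
import numpy as np, cv2
from scipy.spatial.transform import Rotation as R
def cam(n):
    m=camera_model(n); Rm=cv2.Rodrigues(np.array(m['rvec'],float))[0]; t=np.array(m['tvec'],float).ravel()
    return m,Rm,t,200/np.tan(np.radians(m['vfov']/2))
def ray(n,u,v,c=None):
    m,Rm,t,f=c or cam(n); x=(u-m['cx']);y=(v-m['cy'])
    if n=='wrist':
        r=np.hypot(x,y);a=r/f; d=np.array([x/r*np.sin(a),y/r*np.sin(a),np.cos(a)])
    else: d=np.array([x/f,y/f,1.])
    return -Rm.T@t, Rm.T@d/np.linalg.norm(d)
def onz(n,u,v,z,c=None):
    o,d=ray(n,u,v,c); return o+d*(z-o[2])/d[2]
def proj(n,p,c=None):
    m,Rm,t,f=c or cam(n); q=Rm@np.array(p,float)+t
    if n=='wrist':
        a=np.arctan2(np.hypot(q[0],q[1]),q[2]);k=f*a/np.hypot(q[0],q[1]);return m['cx']+k*q[0],m['cy']+k*q[1]
    return m['cx']+f*q[0]/q[2],m['cy']+f*q[1]/q[2]
def tri(obs):
    A=np.zeros((3,3));b=np.zeros(3)
    for o in obs:
        p,d=ray(*o);P=np.eye(3)-np.outer(d,d);A+=P;b+=P@p
    return np.linalg.solve(A,b)
def toolrot(): return R.from_euler('xyz',get_state()['tcp_rot'],degrees=True)
def rel(p,rpy=None):
    "shift (m) and turn (deg) in tool axes from now to world TCP p, rpy"
    s=get_state();r=toolrot(); 
    sh=r.inv().apply(np.array(p)-s['tool_pos'])/1000
    tu=[0,0,0] if rpy is None else (r.inv()*R.from_euler('xyz',rpy,degrees=True)).as_rotvec(degrees=True)
    print('shift',sh.round(4),'turn',np.round(tu,2))
def snap(n,f,crop=None,s=1):
    im=get_image(n)
    cv2.imwrite('pics/'+f+'_raw.png',im)
    if crop: x0,y0,x1,y1=crop; im=im[y0:y1,x0:x1]
    if s!=1: im=cv2.resize(im,None,fx=s,fy=s)
    cv2.imwrite('pics/'+f+'.png',im)
E
python3 - <<'E'
from h import *
a=get_image('top');b=get_image('side')
cv2.imwrite('pics/t0.png',a);cv2.imwrite('pics/s0.png',b)
for n in('top','side','wrist'):
    m,Rm,t,f=cam(n);print(n,m['vfov'],m['cx'],m['cy'],(-Rm.T@t).round(),Rm[2].round(2))
s=get_state();print(s)
E
```

```text
top 44.1241696282125 327.2046825983618 193.5492953438764 [ 315.  161. 1373.] [ 0.15  0.02 -0.99]
side 49.350939889073615 317.4459968375685 195.01006517597034 [ -50. -776.  602.] [ 0.47  0.8  -0.38]
wrist 65.70646984690485 316.7909126444816 192.77485493395244 [136. 540. 385.] [ 0.25 -0.1  -0.96]
{'t': 0.1, 'joint_positions': array([ 6.40230490e+01,  1.72135004e+01,  8.71757473e+01, -6.60340317e-04,
        7.56694051e+01, -3.81607841e+00]), 'joint_velocities': array([ 0.06902134, -0.09288667, -0.07354081,  0.00910138, -0.09053341,
       -0.01251037]), 'joint_torque': array([ 6.16641664e-04, -5.32649338e+01, -3.53279793e+01,  7.09325960e-02,
        2.34852458e-02, -4.61851059e-06]), 'tool_pos': array([207.37301278, 509.16507388, 204.94031343]), 'tcp_rot': array([-1.79941435e+02, -3.26536782e-03,  1.57839289e+02]), 'ft_force': array([ 0.31867138,  0.93585087, -1.38492983]), 'moment': array([0.02597516, 0.00192267, 0.0194516 ]), 'grasp_force': 0.0, 'gripper_width': 93.82120355795412}
```

View pics/t0.png

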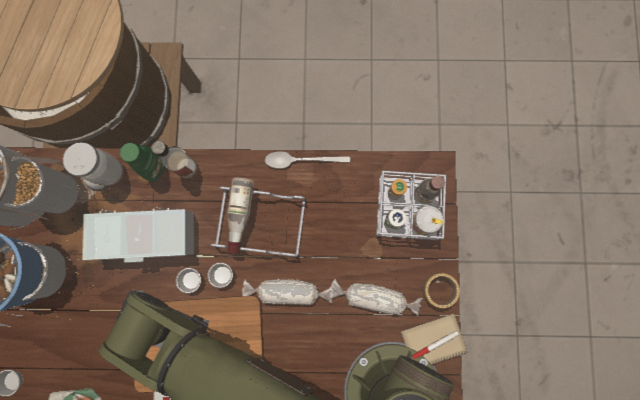

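View pics/s0.png

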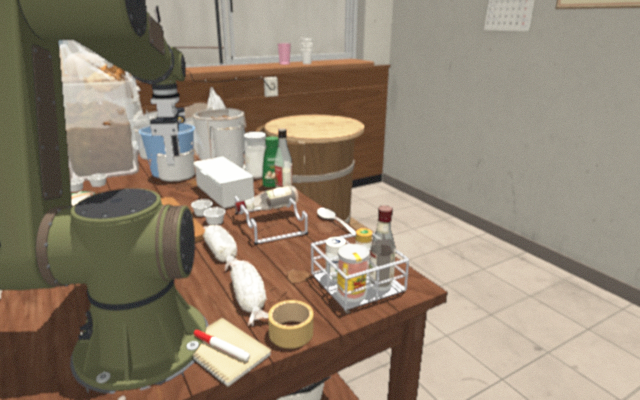

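The top view shows the caddy at (412,207) with soy in its upper-right cell at about (433,188), the rack at (260,222) and the stored bottle at (240,215), cap down in the image. The side view shows the soy cap at (385,213). I'll zoom in on these.

Run:
```python
from h import *
a=cv2.imread('pics/t0.png');b=cv2.imread('pics/s0.png')
r=lambda i,s:cv2.resize(i,None,fx=s,fy=s,interpolation=cv2.INTER_CUBIC)
c1=r(a[160:250,365:455],4);c2=r(a[170:270,205:315],4)[:360];c3=r(b[180:310,300:420],2)
out=np.zeros((600,800,3),np.uint8);out[:360,:360]=c1;out[:360,360:800]=c2;out[360:600,:240]=c3[:240];
c4=r(b[180:260,230:350],3);out[360:600,250:610]=c4
cv2.imwrite('pics/z0.png',out)
for n in('top',):
  for p in((378,238),(443,240),(446,172),(384,172)): print(onz(n,*p,88).round())
print(onz('top',433,183,201).round(), tri([('side',385,209),('top',433,183)]).round())
```

```text
[400.  49.  88.]
[ 397. -119.   88.]
[ 577. -131.   88.]
[575.  32.  88.]
[527. -74. 201.] [531. -77. 200.]
```

View pics/z0.png

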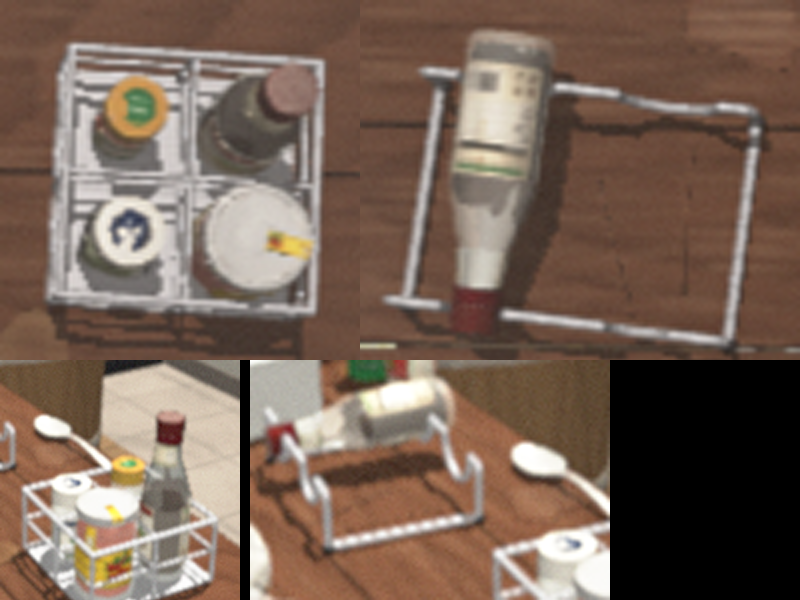

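Run:
```python
from h import *
print('cap',tri([('side',385,208),('top',437.5,182.2)]).round(1), onz('top',437.5,182.2,201).round(1))
T=lambda x,y:((x-360)/4+205,y/4+170); S=lambda x,y:((x-250)/3+230,(y-360)/3+180)
for k,z,p in(('FLtop',62,(388,300)),('RLtop',62,(424,72)),('RRtop',62,(748,108)),('FRtop',62,(724,335)),('FRfoot',3,(732,342)),('RRfoot',3,(757,120)),('FLfoot',3,(408,300)),('RLfoot',3,(440,80))):
  print(k,onz('top',*T(*p),z).round(1))
for k,z,p in(('FRtop',62,(325,492)),('RRtop',62,(478,462)),('FRfoot',3,(328,547)),('RRfoot',3,(480,520))):
  print('side',k,onz('side',*S(*p),z).round(1))
Z=lambda x,y:(x/4+365,y/4+160)
P=[onz('top',*Z(*p),86) for p in((70,47),(322,63),(314,308),(52,302))]
print('caddy',np.round(P,1),np.mean(P,0).round(1))
```

```text
cap [528.9 -84.5 206.3] [528.6 -84.7 201. ]
FLtop [378.2 486.2  62. ]
RLtop [531.7 469.4  62. ]
RRtop [509.6 249.9  62. ]
FRtop [358.  262.6  62. ]
FRfoot [355.2 261.5   3. ]
RRfoot [509.9 247.4   3. ]
FLfoot [381.2 486.9   3. ]
RLfoot [535.9 471.7   3. ]
side FRtop [356.4 265.   62. ]
side RRtop [513.  251.3  62. ]
side FRfoot [356.6 266.2   3. ]
side RRfoot [509.4 241.8   3. ]
caddy [[ 576.1   36.    86. ]
 [ 567.1 -130.3   86. ]
 [ 405.2 -121.4   86. ]
 [ 407.    48.3   86. ]] [488.9 -41.8  86. ]
```

Run:
```python
from h import *
rel([528.5,-84.6,270],[180,0,174.5])
```

```text
shift [-0.5214 -0.4288 -0.0647] turn [-6.000e-02 -1.000e-02 -1.666e+01]
```

```bash
python3 -m pendant '[[[0,0,-0.06],[0,0,0],-1],[[-0.52,-0.43,-0.065],[0,0,-16.7],-1],[[-0.52,-0.43,-0.065],[0,0,-16.7],-1],[[-0.52,-0.43,-0.065],[0,0,-16.7],-1],[[-0.52,-0.43,-0.065],[0,0,-16.7],-1],[[-0.52,-0.43,-0.065],[0,0,-16.7],-1],[[-0.52,-0.43,-0.065],[0,0,-16.7],-1],[[-0.52,-0.43,-0.065],[0,0,-16.7],-1],[[-0.52,-0.43,-0.065],[0,0,-16.7],-1],[[-0.52,-0.43,-0.065],[0,0,-16.7],-1]]'
python3 - <<'E'
from h import *
rel([528.5,-84.6,270],[180,0,174.5])
E
```

```text
t: 1.35
tool_pos: [473.1, 14.0, 269.6]
tcp_rot: [180.0, -0.0, 174.5]
ft_force: [0.4, 0.6, -0.4]
gripper_width: 94.1
grasp_force: 0.0
shift [-0.0646 -0.0929 -0.0004] turn [ 0.01 -0.    0.03]
```

```bash
python3 -m pendant '[[[-0.065,-0.093,0],[0,0,0],-1],[[-0.065,-0.093,0],[0,0,0],-1],[[-0.065,-0.093,0],[0,0,0],-1],[[-0.065,-0.093,0],[0,0,0],-1]]'
python3 - <<'E'
from h import *
c=cam('wrist'); s=get_state(); im=get_image('wrist'); cv2.imwrite('pics/w1.png',im)
for p in([528.5,-84.6,207],[528.5,-84.6,108],[526.8,-84,6]): print(np.round(proj('wrist',p,c)))
rel([528.5,-84.6,142],[180,0,174.5])
E
```

```text
t: 1.85
tool_pos: [528.1, -82.3, 269.3]
tcp_rot: [180.0, -0.0, 174.5]
ft_force: [0.4, 0.2, 0.4]
gripper_width: 94.2
grasp_force: 0.0
[313. 206.]
[314. 179.]
[315. 163.]
shift [-0.0007 -0.0027  0.1276] turn [ 0.01 -0.02  0.08]
```

View pics/w1.png

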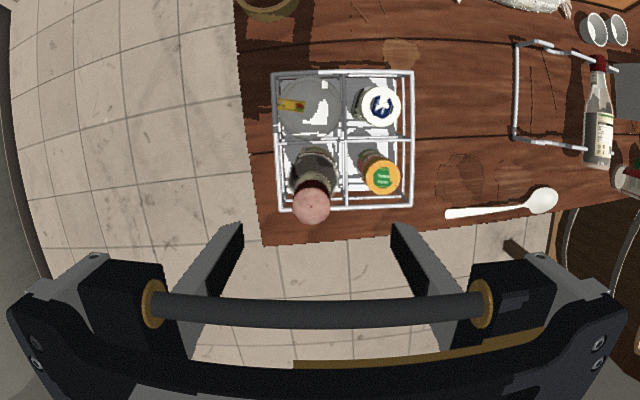

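The cap sits at (312,204) in the wrist view, against a prediction of (313,206), so the estimate holds. I'll descend and grip.

```bash
python3 -m pendant '[[[0,-0.002,0.04],[0,0,0],-1],[[0,-0.002,0.08],[0,0,0],-1],[[0,-0.002,0.11],[0,0,0],-1],[[0,-0.002,0.127],[0,0,0],-1],[[0,-0.002,0.127],[0,0,0],-1],[[0,-0.002,0.127],[0,0,0],1],[[0,-0.002,0.127],[0,0,0],1],[[0,-0.002,0.127],[0,0,0],1],[[0,-0.002,0.127],[0,0,0],1],[[0,-0.002,0.127],[0,0,0],1]]'; python3 -m pendant '[[[0,0,0],[0,0,0],1],[[0,0,0],[0,0,0],1],[[0,0,-0.005],[0,0,0],1],[[0,0,-0.015],[0,0,0],1],[[0,0,-0.03],[0,0,0],1],[[0,0,-0.03],[0,0,0],1]]'
```

```text
t: 3.15
tool_pos: [528.3, -84.8, 142.7]
tcp_rot: [-180.0, 0.0, 174.5]
ft_force: [-0.2, -0.8, 1.5]
gripper_width: 47.5
grasp_force: 0.6
t: 3.9
tool_pos: [528.8, -84.8, 174.2]
tcp_rot: [-180.0, 0.1, 174.5]
ft_force: [0.2, 0.0, -5.1]
gripper_width: 45.5
grasp_force: 29.3
```

```bash
python3 -m pendant '[[[0,0,-0.03],[0,0,0],1],[[0,0,-0.06],[0,0,0],1],[[0,0,-0.09],[0,0,0],1],[[0,0,-0.09],[0,0,0],1]]'
python3 - <<'E'
from h import *
for p in((283,278),(330,283),(375,283),(260,280)): print('saus',onz('top',*p,20).round())
for p in((348,163),(285,168),(300,163)): print('spoon',onz('top',*p,5).round())
print('edge',onz('top',400,151,0).round())
rel([550,150,250])
s=get_image('side');cv2.imwrite('pics/s2.png',s[120:340,180:500])
E
```

```text
t: 4.4
tool_pos: [528.8, -84.8, 264.1]
tcp_rot: [-180.0, 0.2, 174.5]
ft_force: [0.4, -0.1, -5.3]
gripper_width: 45.5
grasp_force: 29.3
saus [294. 300.  20.]
saus [282. 172.  20.]
saus [284.  51.  20.]
saus [288. 362.  20.]
spoon [617. 126.   5.]
spoon [600. 304.   5.]
spoon [615. 261.   5.]
edge [654. -22.   0.]
shift [0.0013 0.2358 0.014 ] turn [0 0 0]
```

View pics/s2.png

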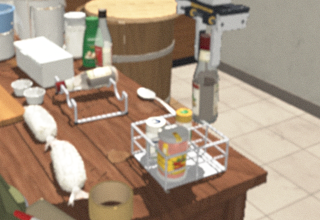

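The bottle is held upright with its base about 125 mm up, clear of the caddy. I'll carry it to the bare table between the caddy and the rack.

```bash
python3 -m pendant '[[[0,0.01,-0.01],[0,0,0],1],[[0,0.03,-0.01],[0,0,0],1],[[-0.001,0.06,-0.01],[0,0,0],1],[[-0.002,0.09,-0.01],[0,0,0],1],[[-0.003,0.125,-0.01],[0,0,0],1],[[-0.004,0.16,-0.01],[0,0,0],1],[[-0.005,0.19,-0.005],[0,0,0],1],[[-0.005,0.212,-0.001],[0,0,0],1],[[-0.005,0.225,0],[0,0,0],1],[[-0.005,0.226,0],[0,0,0],1]]'
python3 - <<'E'
from h import *
rel([555,140,137.5],[180,0,174.5])
E
```

```text
t: 5.7
tool_pos: [554.5, 140.7, 262.3]
tcp_rot: [-180.0, -0.0, 174.6]
ft_force: [-0.1, -0.7, -5.0]
gripper_width: 45.7
grasp_force: 29.3
shift [-0.0007 -0.0007  0.1248] turn [-0.01 -0.03  0.11]
```

```bash
python3 -m pendant '[[[0,0,0.025],[0,0,0],1],[[0,0,0.055],[0,0,0],1],[[0,0,0.085],[0,0,0],1],[[0,0,0.105],[0,0,0],1],[[0,0,0.115],[0,0,0],1],[[0,0,0.119],[0,0,0],1],[[0,0,0.121],[0,0,0],1],[[0,0,0.121],[0,0,0],1]]'; python3 -m pendant '[[[0,0,0.001],[0,0,0],1],[[0,0,0.002],[0,0,0],1],[[0,0,0.003],[0,0,0],1],[[0,0,0.003],[0,0,0],1]]'
```

```text
t: 6.7
tool_pos: [554.9, 139.8, 142.1]
tcp_rot: [180.0, 0.0, 174.5]
ft_force: [0.0, -0.8, -4.9]
gripper_width: 45.2
grasp_force: 29.3
t: 7.2
tool_pos: [554.7, 139.8, 138.5]
tcp_rot: [-180.0, -0.0, 174.5]
ft_force: [-0.3, 1.2, -4.2]
gripper_width: 45.5
grasp_force: 29.3
```

```bash
python3 -m pendant '[[[0,0,0.001],[0,0,0],1],[[0,0,0.001],[0,0,0],1],[[0,0,0.002],[0,0,0],1],[[0,0,0.002],[0,0,0],1]]'
python3 - <<'E'
from h import *
print(get_state()['moment'])
E
```

```text
t: 7.7
tool_pos: [554.8, 139.8, 136.7]
tcp_rot: [180.0, 0.0, 174.5]
ft_force: [-0.1, -0.4, -3.2]
gripper_width: 45.6
grasp_force: 29.4
[-0.01702526  0.00403894  0.00911715]
```

```bash
python3 -m pendant '[[[0,0,0.001],[0,0,0],1],[[0,0,0.001],[0,0,0],1],[[0,0,0.001],[0,0,0],1]]'
```

```text
t: 8.07
tool_pos: [555.3, 139.8, 136.6]
tcp_rot: [180.0, 0.1, 174.5]
ft_force: [-0.0, -2.1, 6.9]
gripper_width: 45.2
grasp_force: 30.1
```

The base is on the table, so I'll release it and back away along +x.

```bash
python3 -m pendant '[[[0,0,-0.001],[0,0,0],0],[[0,0,-0.001],[0,0,0],-0.2],[[0,0,-0.001],[0,0,0],-0.5],[[0,0,-0.001],[0,0,0],-1],[[0,0,-0.001],[0,0,0],-1],[[0,0,-0.001],[0,0,0],-1]]'
python3 - <<'E'
from h import *
t=get_image('top');s=get_image('side');w=get_image('wrist')
r=lambda i,k:cv2.resize(i,None,fx=k,fy=k,interpolation=cv2.INTER_CUBIC)
o=np.zeros((600,800,3),np.uint8)
o[:300,:400]=r(s[130:280,230:430],2);o[:300,400:800]=r(t[140:290,250:450],2);o[300:600,:480]=r(w[:250],.75*1.0)[:300] if 0 else cv2.resize(w,(480,300))
cv2.imwrite('pics/r3.png',o)
E
```

```text
t: 8.82
tool_pos: [554.7, 139.8, 136.6]
tcp_rot: [180.0, -0.0, 174.5]
ft_force: [0.0, -0.2, -0.3]
gripper_width: 92.3
grasp_force: 0.0
```

View pics/r3.png

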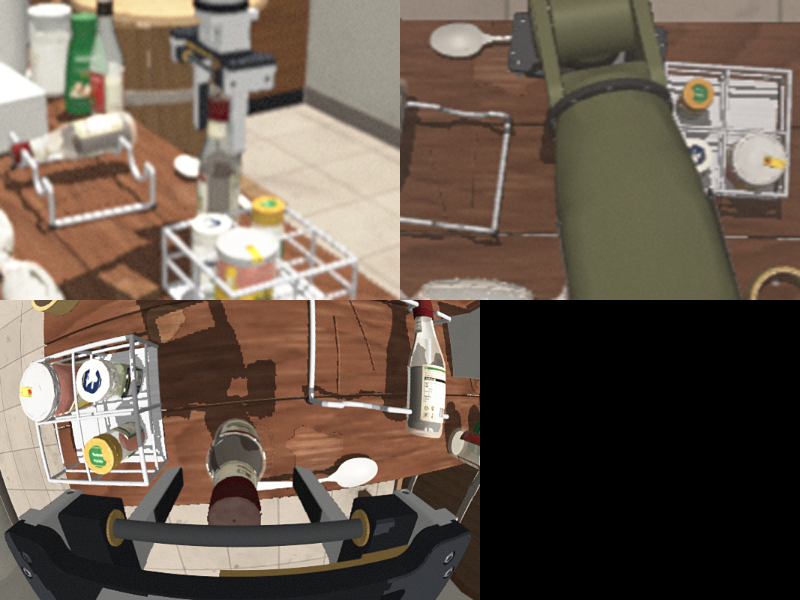

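The bottle stands upright by itself on bare table. In the wrist view its cap is at (235,505) between the open fingers. Next I'll retreat, narrow the fingers to a V and rise a little.

```bash
python3 -m pendant '[[[-0.01,0,0],[0,0,0],-1],[[-0.03,0,0],[0,0,0],-1],[[-0.055,0,0],[0,0,0],-1],[[-0.07,0,0],[0,0,0],-1],[[-0.07,0,-0.013],[0,0,0],0.53],[[-0.07,0,-0.013],[0,0,0],0.53],[[-0.07,0,-0.013],[0,0,0],0.53],[[-0.07,0,-0.013],[0,0,0],0.53],[[-0.07,0,-0.013],[0,0,0],0.53]]'
```

```text
t: 10.1
tool_pos: [624.2, 133.2, 149.6]
tcp_rot: [-180.0, -0.0, 174.5]
ft_force: [0.5, 0.3, -0.9]
gripper_width: 47.2
grasp_force: 0.0
```

```bash
python3 -m pendant '[[[0.01,0,0],[0,0,0],0.53],[[0.02,0,0],[0,0,0],0.53],[[0.03,0,0],[0,0,0],0.53],[[0.04,0,0],[0,0,0],0.53],[[0.047,0,0],[0,0,0],0.53],[[0.054,0,0],[0,0,0],0.53],[[0.061,0,0],[0,0,0],0.53]]'
```

```text
t: 10.98
tool_pos: [563.3, 139.0, 149.7]
tcp_rot: [180.0, 0.0, 174.5]
ft_force: [0.4, -0.3, 1.1]
gripper_width: 22.3
grasp_force: 0.4
```

```bash
python3 -m pendant '[[[0.006,0,0],[0,0,0],0.53],[[0.012,0,0],[0,0,0],0.53],[[0.018,0,0],[0,0,0],0.53],[[0.024,0,0],[0,0,0],0.53],[[0.03,0,0],[0,0,0],0.53],[[0.036,0,0],[0,0,0],0.53],[[0.04,0,0],[0,0,0],0.53],[[0.04,0,0],[0,0,0],0.53],[[0.04,0,0],[0,0,0],0.53]]'
python3 - <<'E'
from h import *
t=get_image('top');s=get_image('side');w=get_image('wrist')
r=lambda i,k:cv2.resize(i,None,fx=k,fy=k,interpolation=cv2.INTER_CUBIC)
o=np.zeros((600,800,3),np.uint8)
o[:300,:400]=r(s[130:280,230:430],2);o[:300,400:800]=r(t[140:290,250:450],2);o[300:600,:480]=cv2.resize(w,(480,300))
cv2.imwrite('pics/r4.png',o)
E
```

```text
t: 12.1
tool_pos: [523.9, 142.8, 149.6]
tcp_rot: [-180.0, 0.0, 174.5]
ft_force: [-0.1, -0.0, -0.1]
gripper_width: 22.3
grasp_force: 0.0
```

View pics/r4.png

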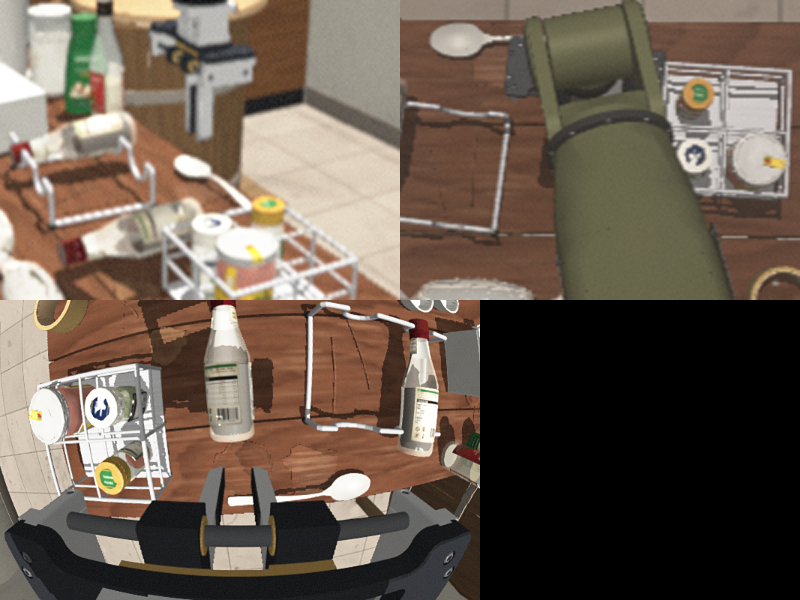

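It toppled cleanly toward the robot. In the wrist view (composite) the base is at (232,438) and the cap at (222,305), lying between the caddy and the rack. I'll rise, open the fingers, let it settle and measure it.

```bash
python3 -m pendant '[[[0,0,-0.03],[0,0,0],-1],[[0,0,-0.08],[0,0,0],-1],[[0,0,-0.12],[0,0,0],-1],[[0,0,-0.12],[0,0,0],-1],[[0,0,-0.12],[0,0,0],-1],[[0,0,-0.12],[0,0,0],-1]]'
python3 - <<'E'
from h import *
import time
c=cam('wrist');w=get_image('wrist');np.save('c.npy',np.array([0]))
import pickle;pickle.dump(c,open('c.pkl','wb'))
w2=None
cv2.imwrite('pics/w5full.png',w)
cv2.imwrite('pics/w5.png',cv2.resize(w[:270,180:440],None,fx=2.2,fy=2.2,interpolation=cv2.INTER_CUBIC))
E
```

```text
t: 13.0
tool_pos: [523.5, 142.7, 268.2]
tcp_rot: [-180.0, -0.1, 174.5]
ft_force: [-0.2, 0.7, -0.2]
gripper_width: 78.6
grasp_force: 0.0
```

View pics/w5.png

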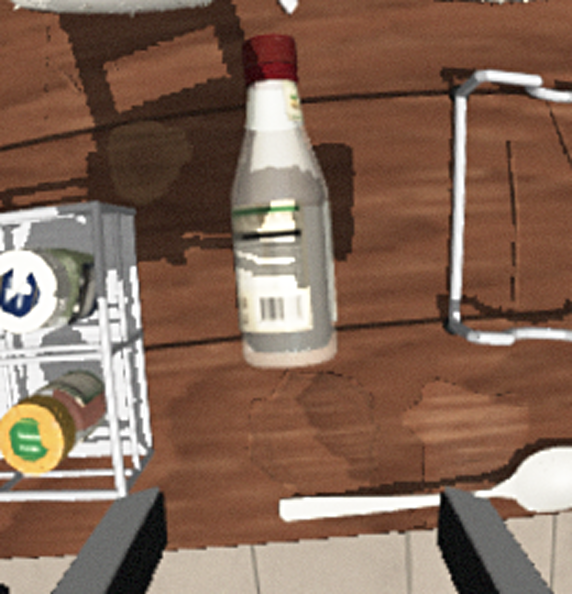

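Run:
```python
from h import *
import pickle;c=pickle.load(open('c.pkl','rb'))
P=lambda x,y,z:onz('wrist',x/2.2+180,y/2.2,z,c)
b=P(290,355,29);k=P(271,38,29);l=P(236,255,29);r=P(333,255,29)
print(b.round(1),k.round(1),np.linalg.norm(b-k),l.round(1),r.round(1),np.linalg.norm(l-r))
u=(k-b)/np.linalg.norm(k-b);print('yaw of -axis',np.degrees(np.arctan2(-u[1],-u[0])))
m=(l+r)/2; print('axis offset at m', np.cross(u,m-b)[2], (m-b)@u)
for q in((455,330,62),(465,85,62)): print('rack',P(*q).round(1))
g=b+u*82; print(g.round(1))
```

```text
[515.7 137.5  29. ] [315.8 145.   29. ] 200.06634031887032 [450.4 110.7  29. ] [456.2 169.6  29. ] 59.20444100020053
yaw of -axis -2.1629428570256883
axis offset at m -0.3251830108088565 62.424439537314484
rack [504.  235.1  62. ]
rack [361.4 252.9  62. ]
[433.7 140.5  29. ]
```

Length measures 200 mm and width 59 mm, which match the given sizes. The balance point is at (434,140) and the axis yaw is -2.2°.

Run:
```python
from h import *
rel([433.7,140.5,100],[180,0,177.8])
```

```text
shift [ 0.0889 -0.0106  0.1686] turn [-0.03 -0.11 -3.26]
```

```bash
python3 -m pendant '[[[0.03,-0.004,0.04],[0,0,-1],-1],[[0.06,-0.008,0.09],[0,0,-2],-1],[[0.089,-0.0105,0.13],[0,0,-3.3],-1],[[0.089,-0.0105,0.16],[0,0,-3.3],-1],[[0.089,-0.0105,0.16],[0,0,-3.3],-1],[[0.089,-0.0105,0.16],[0,0,-3.3],-1]]'
python3 - <<'E'
from h import *
c=cam('wrist');cv2.imwrite('pics/w6full.png',get_image('wrist'))
for q in ([515.7,137.5,58],[433.7,140.5,58],[433.7,111,29],[433.7,170,29],[315.8,145,29]): print(np.round(proj('wrist',q,c)))
rel([433.7,140.5,10],[180,0,177.8])
E
```

```text
t: 13.8
tool_pos: [434.9, 140.9, 110.5]
tcp_rot: [180.0, 0.0, 177.8]
ft_force: [0.6, -0.4, 0.6]
gripper_width: 93.8
grasp_force: 0.0
[315. 295.]
[315. 208.]
[282. 199.]
[349. 196.]
[315.  60.]
shift [ 0.0015 -0.0005  0.1007] turn [0.02 0.09 0.03]
```

View pics/w6full.png

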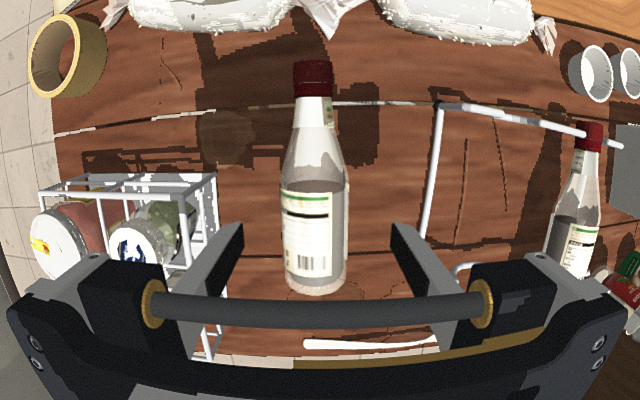

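The cap is at (313,62) and the body edges at x = 282 and 348, matching the prediction and centred between the fingers. I'll descend and grip.

```bash
python3 -m pendant '[[[0.001,0,0.03],[0,0,0],-1],[[0.001,0,0.06],[0,0,0],-1],[[0.001,0,0.085],[0,0,0],-1],[[0.001,0,0.099],[0,0,0],-1],[[0.001,0,0.099],[0,0,0],-1],[[0.001,0,0.099],[0,0,0],1],[[0.001,0,0.099],[0,0,0],1],[[0.001,0,0.099],[0,0,0],1],[[0.001,0,0.099],[0,0,0],1],[[0.001,0,0.099],[0,0,0],1]]' && python3 -m pendant '[[[0,0,0],[0,0,0],1],[[0,0,-0.01],[0,0,0],1],[[0,0,-0.04],[0,0,0],1],[[0,0,-0.07],[0,0,0],1],[[0,0,-0.105],[0,0,0],1],[[0,0,-0.13],[0,0,0],1],[[0,0,-0.13],[0,0,0],1]]'
python3 - <<'E'
from h import *
a=np.radians(-5.5);X=np.array([np.cos(a),np.sin(a)]);Y=np.array([-X[1],X[0]])
bay=np.array([444.5,367])-55*Y; g=bay+25*X; print('bay',bay,'grasp',g)
rel([*g,140],[180,0,174.5])
E
```

```text
t: 15.1
tool_pos: [433.3, 140.7, 10.8]
tcp_rot: [-180.0, 0.0, 177.8]
ft_force: [-2.0, -2.6, 4.9]
gripper_width: 57.2
grasp_force: 30.0
t: 15.98
tool_pos: [433.8, 141.0, 142.0]
tcp_rot: [179.9, 0.2, 177.8]
ft_force: [-0.7, 0.7, -4.5]
gripper_width: 57.0
grasp_force: 30.0
bay [439.22848361 312.25320909] grasp [464.11338857 309.85706528]
shift [-0.0239  0.1698  0.0022] turn [0.06 0.16 3.34]
```

```bash
python3 -m pendant '[[[-0.001,0.01,0],[0,0,0],1],[[-0.005,0.03,0],[0,-0.5,0.5],1],[[-0.009,0.06,0],[0,-1,1],1],[[-0.013,0.09,0],[0,-1.5,1.5],1],[[-0.017,0.12,0],[0,-2,2],1],[[-0.021,0.148,0],[0,-2.5,2.7],1],[[-0.024,0.165,0],[0,-3,3.3],1],[[-0.024,0.17,0],[0,-3,3.3],1],[[-0.024,0.17,0],[0,-3,3.3],1]]'
python3 -m pendant '[[[0,0,0.02],[0,0,0],1],[[0,0,0.04],[0,0,0],1],[[0,0,0.05],[0,0,0],1],[[0,0,0.05],[0,0,0],1],[[0,0,0.05],[0,0,0],1]]'
python3 - <<'E'
from h import *
c=cam('wrist');w=get_image('wrist');s=get_image('side');t=get_image('top')
import pickle;pickle.dump(c,open('c.pkl','wb'))
r=lambda i,k:cv2.resize(i,None,fx=k,fy=k,interpolation=cv2.INTER_CUBIC)
o=np.zeros((600,800,3),np.uint8)
o[:300,:400]=r(s[150:250,220:353],3)[:300,:400] if 0 else cv2.resize(s[150:250,215:348],(400,300),interpolation=cv2.INTER_CUBIC)
o[:300,400:800]=cv2.resize(t[170:270,205:338],(400,300),interpolation=cv2.INTER_CUBIC)
o[300:,:800]=cv2.resize(w[10:250,:],(800,300),interpolation=cv2.INTER_CUBIC)
cv2.imwrite('pics/r7.png',o);cv2.imwrite('pics/w7full.png',w)
a=np.radians(-5.5);X=np.array([np.cos(a),np.sin(a)]);Y=np.array([-X[1],X[0]])
K=np.array([444.5,367])
for n,x,y,z in(('front_notch',-78,-55,33.5),('rear',78,-55,29),('FRtop',-78,-112,62),('RRtop',78,-112,62)): 
  p=[*(K+x*X+y*Y),z];print(n,np.round(p),np.round(proj('wrist',p,c)))
rel([*(K-55*Y+25*X),37])
E
```

```text
t: 17.1
tool_pos: [463.2, 309.7, 139.6]
tcp_rot: [180.0, 2.9, 174.6]
ft_force: [-0.6, -0.3, -4.9]
gripper_width: 57.4
grasp_force: 30.0
t: 17.73
tool_pos: [466.6, 309.7, 91.4]
tcp_rot: [179.9, 3.0, 174.5]
ft_force: [0.5, 0.0, -4.2]
gripper_width: 57.4
grasp_force: 30.0
front_notch [362. 320.  34.] [315.  68.]
rear [517. 305.  29.] [315. 255.]
FRtop [356. 263.  62.] [229.  68.]
RRtop [511. 248.  62.] [244. 275.]
shift [ 0.0052 -0.0002  0.0541] turn [0 0 0]
```

View pics/r7.png

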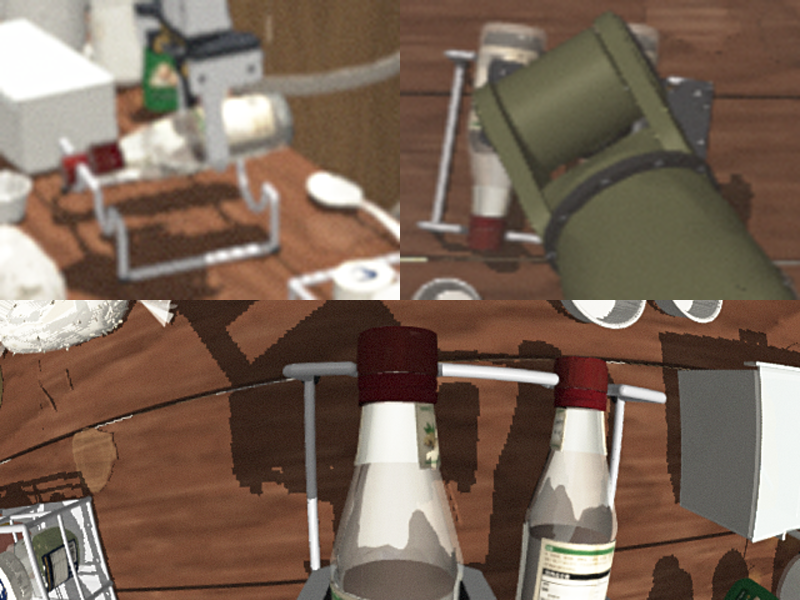

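In the wrist strip of the composite the front wire ends at (286,370) and (665,397), with the held cap centred at x≈398. I'll check these ends against the rack estimate.

Run:
```python
from h import *
import pickle;c=pickle.load(open('c.pkl','rb'))
Q=lambda x,y,z:onz('wrist',x*.8,(y-300)*.8+10,z,c)
a=Q(286,370,62);b=Q(665,397,62);print(a.round(1),b.round(1),np.linalg.norm(a-b),'exp 231',np.degrees(np.arctan2(-(b-a)[0],(b-a)[1])))
u=(b-a)/231; m=(a+b)/2; print('mid',m.round(1),'local', )
k=np.radians(-5.5);X=np.array([np.cos(k),np.sin(k)]);Y=np.array([-X[1],X[0]])
d=m[:2]-[444.5,367]; print('front mid local',d@X,d@Y)
cap=Q(398,330,92); d=cap[:2]-[444.5,367];print('cap local',cap.round(1),d@X,d@Y)
```

```text
[354.5 263.   62. ] [379.  485.9  62. ] 224.24368953909175 exp 231 -6.253635634213326
mid [366.8 374.5  62. ] local
front mid local -78.09932226978981 -0.007459069440790704
cap local [346.7 323.1  92. ] -93.16056862612486 -53.02713737379714
```

The rack estimate is confirmed and the cap is within 2 mm of the notch line. I'll lower it vertically.

```bash
python3 -m pendant '[[[0.0005,0,0.012],[0,0,0],1],[[0.001,-0.001,0.024],[0,0,0],1],[[0.002,-0.001,0.036],[0,0,0],1],[[0.0025,-0.001,0.044],[0,0,0],1],[[0.0025,-0.001,0.048],[0,0,0],1],[[0.0025,-0.001,0.05],[0,0,0],1],[[0.0025,-0.001,0.05],[0,0,0],1]]'; python3 -m pendant '[[[0,0,0.001],[0,0,0],1],[[0,0,0.002],[0,0,0],1],[[0,0,0.002],[0,0,0],1]]'
```

```text
t: 18.75
tool_pos: [466.4, 308.7, 40.7]
tcp_rot: [179.9, 3.0, 174.5]
ft_force: [-0.5, -0.7, -4.7]
gripper_width: 56.9
grasp_force: 30.0
t: 19.12
tool_pos: [466.5, 308.6, 38.8]
tcp_rot: [179.9, 3.0, 174.5]
ft_force: [-0.3, -3.3, -2.3]
gripper_width: 57.1
grasp_force: 30.0
```

```bash
python3 -m pendant '[[[0,0,0.0007],[0,0,0],1],[[0,0,0.0015],[0,0,0],1],[[0,0,0.0015],[0,0,0],1]]'
```

```text
t: 19.5
tool_pos: [466.6, 308.6, 37.9]
tcp_rot: [179.9, 3.0, 174.5]
ft_force: [-4.4, -6.8, 8.4]
gripper_width: 57.0
grasp_force: 30.0
```

The rack carries it now. I'll release and retreat upward.

```bash
python3 -m pendant '[[[0,-0.001,0],[0,0,0],1],[[0,-0.001,0],[0,0,0],0],[[0,-0.001,0],[0,0,0],-0.5],[[0,-0.001,0],[0,0,0],-1],[[0,-0.001,0],[0,0,0],-1],[[0,-0.001,0],[0,0,0],-1]]'; python3 -m pendant '[[[-0.001,0,-0.02],[0,0,0],-1],[[-0.002,0,-0.06],[0,0,0],-1],[[-0.005,0,-0.12],[0,0,0],-1],[[-0.005,0,-0.17],[0,0,0],-1],[[-0.005,0,-0.2],[0,0,0],-1],[[-0.005,-0.05,-0.2],[0,0,0],-1],[[-0.005,-0.1,-0.2],[0,0,0],-1],[[-0.005,-0.15,-0.2],[0,0,0],-1],[[-0.005,-0.2,-0.2],[0,0,0],-1],[[-0.005,-0.2,-0.2],[0,0,0],-1]]'
python3 -m pendant '[[[0,-0.06,0],[0,0,0],-1],[[0,-0.12,0],[0,0,0],-1],[[0,-0.15,0],[0,0,0],-1],[[0,-0.15,0],[0,0,0],-1]]'
python3 - <<'E'
from h import *
s=get_image('side');t=get_image('top')
o=np.zeros((600,800,3),np.uint8)
o[:300,:400]=cv2.resize(s[150:250,215:348],(400,300),interpolation=cv2.INTER_CUBIC)
o[:300,400:800]=cv2.resize(t[170:270,205:338],(400,300),interpolation=cv2.INTER_CUBIC)
o[300:,:400]=cv2.resize(s[100:325,200:500],(400,300));o[300:,400:]=cv2.resize(t[130:310,210:450],(400,300))
cv2.imwrite('pics/r8.png',o)
E
```

```text
t: 20.25
tool_pos: [466.4, 307.7, 37.0]
tcp_rot: [179.9, 3.0, 174.5]
ft_force: [0.3, -0.2, -0.3]
gripper_width: 92.5
grasp_force: 0.0
t: 21.5
tool_pos: [441.7, 106.6, 237.1]
tcp_rot: [179.9, 3.0, 174.3]
ft_force: [-0.6, 0.2, 0.7]
gripper_width: 93.9
grasp_force: 0.0
t: 22.0
tool_pos: [427.7, -41.4, 236.6]
tcp_rot: [179.9, 3.0, 174.4]
ft_force: [-0.8, 0.7, 0.1]
gripper_width: 93.6
grasp_force: 0.0
```

View pics/r8.png

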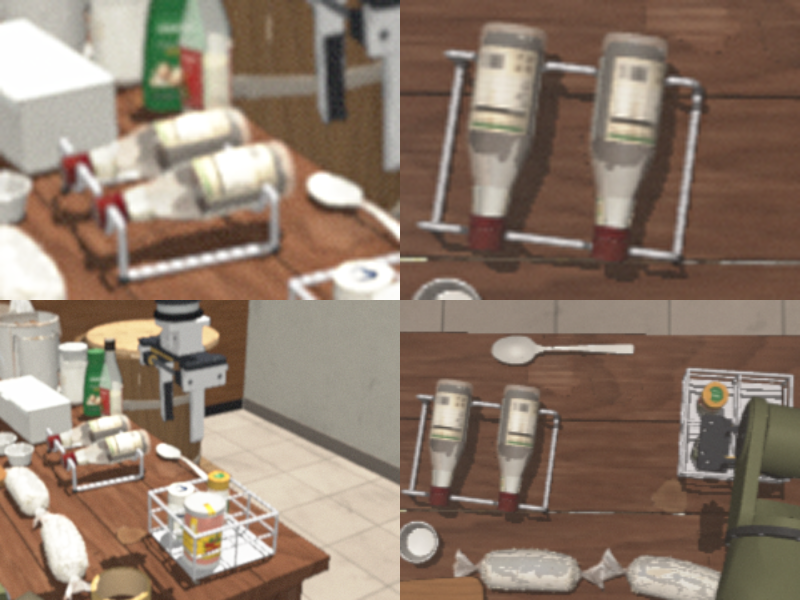

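The bottle lies in the free bay parallel to the stored one, with its cap in the front notch at (611,243) in the top crop. The jars, spoon and stored bottle look undisturbed, and the gripper is well clear.

```bash
python3 -c "
from station import *
print(finish_job())"
```

```text
the job is handed in; nothing more can be done
None
```

The sauce bottle now lies in the rack's free bay, cap in the front notch; it was stood on the table, released, toppled, then laid in, the other items look undisturbed, and the job is handed in at about 22 s.

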